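Check the stamp blocks under the bridge gauge

TASK

Take every stamp block out of the partitioned carton and lay it on its side on the steel gauge bed, all side by side and pointing straight back from the bed's front edge so that one end of each is under the blue foot bar (the low front edge is a handy stop for tipping a standing block over). Then push the foot bar down by its red knob until it rests on the blocks, and leave it there so it shows their thickness. Leave the dye bottle in the carton and everything else on the bench alone.

Things in the scene. Friction and masses are not known exactly. Their poses are not given: they have to be found in the camera images.
- block1: hardwood stamp block, brass foot, red band near the top: a 40 x 40 mm square prism 100 mm long, 0.12 to 0.26 kg. Origin at its centre, z along its length (brass end -z). All four long sides and both ends are alike for the job. Starts standing, brass down, in a cell of the carton, within 10 mm of its cell's centre, a little turned; two or three of the three blocks are there
- block2: hardwood stamp block, brass foot, red band near the top: a 40 x 40 mm square prism 100 mm long, 0.12 to 0.26 kg. Origin at its centre, z along its length (brass end -z). All four long sides and both ends are alike for the job. Starts standing, brass down, in a cell of the carton, within 10 mm of its cell's centre, a little turned; two or three of the three blocks are there
- block3: hardwood stamp block, brass foot, red band near the top: a 40 x 40 mm square prism 100 mm long, 0.12 to 0.26 kg. Origin at its centre, z along its length (brass end -z). All four long sides and both ends are alike for the job. Starts standing, brass down, in a cell of the carton, within 10 mm of its cell's centre, a little turned; two or three of the three blocks are there
- carton: deep open cardboard carton, fixed to the bench, 235 x 235 mm, 115 mm high; walls, dividers and floor 4 mm. Dividers as high as the walls make 2 x 2 cells of about 111 x 111 mm, centred 58 mm either way from the middle. The blocks' tops are 11 mm below the rim. Origin at the centre of its underside, x and y along its sides, z up
- bed: fixed steel gauge bed: 160 mm deep (x), 320 wide (y), 12 high, yellow line along the front edge. Origin: middle of the front edge at bench level; x away from the robot, y along the edge, z up. The front is a 12 mm step: a block standing on the bench against it and pushed high tips over it and lies on the bed, 20 to 35 mm overhanging. Posts 16 mm thick, 188 high at x 63, y -148 and 148 mm
- foot (a joint): blue foot bar sliding straight down the posts: 16 mm wide (55 to 71 mm behind the bed's front edge), 270 long along y, 20 thick. Value in m: how far it is lowered from the top, where its underside is 130 mm above the bed; resting on lying blocks it reads 0.090; end stop 0.125. Starts within 10 mm of the top. Partly sprung; moves with about 2 to 5 N and stays where it is left
- knob_top (a point): centre of the top of the red knob in the middle of the foot bar (24 mm diameter, 30 mm tall, its top 50 mm above the bar's underside), for pressing the bar down or gripping it to raise it; moves with the bar
- dye_bottle: blue dye bottle, 56 mm diameter, 115 mm high, standing in the remaining cell of the carton; stays there. Origin at the centre of its underside
- glue_jar: amber glue jar, 72 mm diameter, 85 mm high, a bystander on the bench; origin at its underside or on its handle
- polish_tin: green polish tin, 68 mm diameter, 50 mm high, a bystander on the bench; origin at its underside or on its handle
- mallet: mallet lying on the left, a bystander on the bench; origin at its underside or on its handle
- wax_puck: yellow wax puck, 60 mm diameter, 22 mm high, a bystander on the bench; origin at its underside or on its handle
- stud_bowl: blue bowl, 100 mm diameter, a bystander on the bench; origin at its underside or on its handle
- awl: awl lying on the right, a bystander on the bench; origin at its underside or on its handle
- edge_brush: brush lying on the left, a bystander on the bench; origin at its underside or on its handle

How it is judged:
By the outcome, as a careful person would: the job done as asked, in the order asked, and still so for the second after the job is handed in, with the robot touching nothing.
Of block1, block2, block3 only 2 to 3 are there at a start; the rules pass over those that are not, and their reading is None.
At some moment in a run one of block1, block2, block3 may be knocked a few centimetres aside while the robot is not near it.
Once in a run the grip may slacken for a moment while it holds something.
It also fails if it takes over 210 s, if anything falls off the work surface, if the arm or the gripper's body presses on something with over 40 N, if the wrist force passes 120 N, or if a joint passes its speed limit or range.

ROBOT

A 6-joint arm with a two-finger parallel gripper is mounted at the origin on the work surface. World frame = base frame: x ahead of the robot, y to its left, z up, the work surface at z = 0. Lengths are in mm, angles in rad, forces in N, time in s.
With the tool pointing down it reaches from about 325 to 900 mm from the base axis. Payload 3.5 kg.
Tool frame: the origin (TCP) lies at the very end of the fingers, on their centre line; the grasp point (between the pads) lies 19 mm behind it (ctrl.hold_point_z is the distance from the TCP to the grasp point, in mm); z points along the fingers, y is the line along which they close (so a half turn about z gives the same grasp; the last joint's range is limited). The gripper opens to 85 mm and grips with 20 to 120 N. Pads are 22 mm wide; open, the fingers measure 114 mm over their backs; the gripper's body (76 mm by 85 mm) begins 54 mm behind the grasp point. The pads swing forward as they close: fully open they stand 13 mm farther back than shut.
Start: joints at [1.246, 0.276, -0.026, 1.268, 0, 1.467], TCP at [137.498, 609.685, 207.213] pointing down, gripper open.
Joint ranges: [-3.12, 3.12], [-0.85, 1.88], [-1.08, 1.24], [-1.95, 2.15], [-1.57, 1.53], [-3.14, 3.14]. Speed limits (rad/s): [2.57, 2.57, 3.14, 3.14, 3.14, 3.14].

INTERFACE

Orientations are given as a unit quaternion [w, x, y, z].
In Python, from bench import ctrl gives the robot as it stands.
- The arm moves only by the tool play_rows, never from a script. Its argument "motion" is a list of rows, each an object of numbers: "dx", "dy", "dz": the shift along the tool's x, y, z in m; "turn": the turn about the tool's z in degrees. In form: [{"dx": .., "dy": .., "dz": .., "turn": ..}, ...]. A call has 1 to 20 rows; each row shifts and turns the commanded pose from where the row before left it, along the tool's axes as they then stand; what a row does not reach is not made up. A row lasts 1/8 s, in which the tool goes at most 62.5 mm and 10.7 degrees, less where a joint would pass 70% of its speed; a pose out of reach is approached as far as the arm can. A call is refused whole if a number of a shift passes 0.0625 or a number of a turn 10.7, either way. A call with a gripper value outside its range is refused whole. "gripper" is the opening, from -1 (shut) to 1 (fully open), set as the call begins (left out, the last holds). The fingers move at their own pace and stop on an object; "force" is the grip in N (left out, the last holds). Time passes only in rows, so rows that do not move let the fingers close. It gives the time, the measured TCP pose, the force, the opening and the grip force at its end, in the units of the state.
- ctrl.get_state(): the state, without advancing time (a new reading comes with each control period).
- ctrl.grab_frame(name): name is "scene" or "top" or "wrist"; returns a dict with "color" (400x640x3 uint8, red, green, blue), "intrinsics" (3x3 intrinsics, pixels), "dist" ([k1, k2, p1, p2, k3] as OpenCV has them; the pictures are not rectified), "origin" and "rotation" of the camera in the world; the wrist camera has in their place "mount" (4x4, takes a point from camera to tool coordinates, whose origin is the TCP and whose axes are the flange's). Camera axes: x right, y up, looking along -z (the intrinsics and any distortion apply to the point x, -y, -z); pixel columns grow to the right and rows downward; lengths in mm; the calibration is good to about 2 mm. A picture is of the moment at which its call begins: read the wrist's pose just before it. There is no depth.
- ctrl.hand_in(): hands the job in; it is judged then, once.
The state is a dict: "time": time; "q": joint angles; "qd": joint speeds; "joint_efforts": joint torques, N m; "tool_pos": TCP position; "orientation": TCP orientation; "contact_force": force on the tool from outside, world axes, zero at the start; "wrist_torque": the same for the moment, N m; "finger_gap": finger opening in mm; "grasp_force": force on a finger pad.
Only numpy, scipy, OpenCV 4.12 (cv2) and the standard library are available. Lean on these libraries where they do the work, as an engineer would, in place of code of your own. Each camera call takes 0.05 s, during which the arm holds its last target. There are 200 camera calls.

## Working session

There is one attempt and no reset: what is moved stays moved. The work goes in short steps, Python scripts to look and compute and a tool call to move; the robot and the scene stay as the last step left them, time stands still between calls to the robot, and variables do not carry over. Pictures are saved under pics/ and viewed, at most 14 in all, crops included, and the job is handed in when it is done.

Besides the shell and the picture viewer there is one more tool, called after "Emit:" as name(argument=value, ...), one argument or row to a line, values as JSON. play_rows: Moves the arm, as the interface text tells. Its arguments: {"type":"object","properties":{"motion":{"type":"array"},"gripper":{"type":"number"},"force":{"type":"number"}},"required":["motion"]}

```bash
mkdir -p pics; ls; cat > h.py <<'E'
import numpy as np, cv2
from bench import ctrl
def snap(n,f):
    s=ctrl.get_state(); d=ctrl.grab_frame(n); cv2.imwrite('pics/'+f,d['color'][:,:,::-1]); 
    np.save('pics/'+f+'.npy',dict(d=d,s=s),allow_pickle=True); return d,s
def R(q):
    from scipy.spatial.transform import Rotation as r
    return r.from_quat([q[1],q[2],q[3],q[0]]).as_matrix()
def cam(d,s):
    if 'mount' in d:
        M=np.array(d['mount']);Rt=R(s['orientation'])
        return Rt@M[:3,3]+np.array(s['tool_pos']),Rt@M[:3,:3]
    return np.array(d['origin']),np.array(d['rotation']).reshape(3,3)
def pt(f,px,z):
    a=np.load('pics/'+f+'.npy',allow_pickle=True).item();d,s=a['d'],a['s']
    o,Rc=cam(d,s)
    u=cv2.undistortPoints(np.array(px,float).reshape(-1,1,2),np.array(d['intrinsics']),np.array(d['dist'])).reshape(-1,2)
    r=np.c_[u[:,0],-u[:,1],-np.ones(len(u))]@Rc.T
    return o+r*((z-o[2])/r[:,2])[:,None]
E
python3 - <<'E'
from h import *
d,s=snap('top','top0.png');print(s, d['origin'])
snap('scene','sc0.png')
E
```

```text
pics
{'time': 0.0, 'q': array([ 1.24561509e+00,  2.77163743e-01, -2.79112106e-02,  1.26801748e+00,
       -6.69605009e-06,  1.46737779e+00]), 'qd': array([-0.00049805,  0.00022899,  0.0003233 , -0.00231134,  0.00262567,
       -0.0009386 ]), 'joint_efforts': array([-2.85819515e-04, -4.45512879e+01,  2.95201564e+01,  1.65680225e-02,
       -5.06092329e-05, -4.30249074e-06]), 'tool_pos': array([137.21703932, 608.87520176, 206.02640895]), 'orientation': array([-2.40877007e-04,  1.10654206e-01,  9.93858304e-01, -1.12250210e-03]), 'contact_force': array([-0.60900253, -1.04235214,  0.27051364]), 'wrist_torque': array([-0.01108625,  0.04015328,  0.00495193]), 'grasp_force': 0.0, 'finger_gap': 85.32024982079831} [ 449.32271388  -11.11267046 1227.45234509]
```

View pics/top0.png

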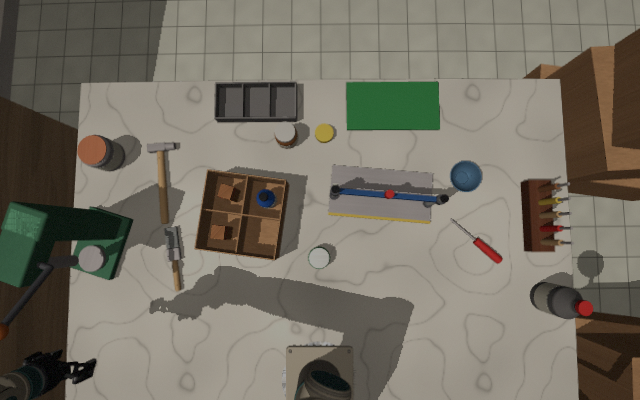

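View pics/sc0.png

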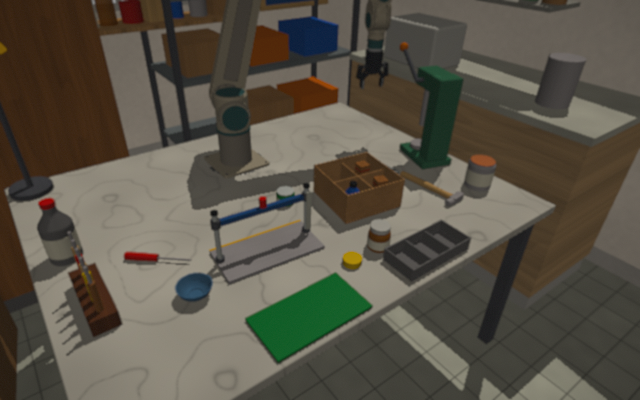

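The top view shows blocks at about (228,191) and (222,232), the bottle at (266,198), the bed's front edge from (329,216) to (432,222), and the knob at (389,194). I'll enlarge it for detail.

```bash
python3 - <<'E'
import cv2
i=cv2.imread('pics/top0.png');a=cv2.resize(i[160:265,185:300],None,fx=4,fy=4,interpolation=2);b=cv2.resize(i[150:250,310:480],None,fx=4,fy=4,interpolation=2)
import numpy as np
cv2.imwrite('pics/c0.png',cv2.convertScaleAbs(cv2.resize(i[150:270,190:450],None,fx=3,fy=3,interpolation=2),alpha=1.4))
from h import *
print(pt('top0.png',[(228,191),(222,232)],104), pt('top0.png',[(208,170),(288,181),(276,259),(195,248)],115), pt('top0.png',[(329,216),(432,222),(333,165),(433,175)],12),pt('top0.png',[(389,194)],188),pt('top0.png',[(319,257)],60))
E
```

```text
Traceback (most recent call last):
  File "h.py", line 16, in pt
    o,Rc=cam(d,s)
         ~~~^^^^^
  File "h.py", line 13, in cam
    return np.array(d['origin']),np.array(d['rotation']).reshape(3,3)
                                 ~~~~~~~~~~~~~~~~~~~~~~~~~~~~~~~^^^^^
ValueError: cannot reshape array of size 4 into shape (3,3)
```

View pics/c0.png

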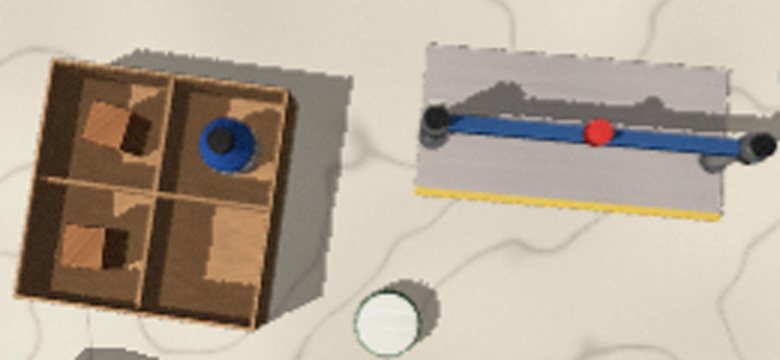

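Only two blocks are present: the crop shows tops at crop (104,125) and (86,246), and the lower right cell is empty. The tin stands at crop (387,323), in front of the bed's left end.

```bash
python3 - <<'E'
s=open('h.py').read().replace("np.array(d['rotation']).reshape(3,3)","R(d['rotation'])")
open('h.py','w').write(s)
from h import *
np.set_printoptions(precision=1,suppress=True)
f=lambda l,z:print(pt('top0.png',[(u/3+190-.33,v/3+150-.33) for u,v in l],z))
f([(104,125),(86,246)],104)
print('tops corners');f([(95,99),(139,116),(123,152),(82,138)],104);f([(68,225),(112,229),(107,268),(62,263)],104)
print('carton');f([(54,60),(295,92),(255,328),(16,296)],115)
print('bed');f([(416,192),(720,217),(432,44),(730,70)],12)
print('knob');f([(598,132)],180)
print('posts');f([(437,118),(762,146)],188)
print('tin');f([(387,323)],50)
E
```

```text
[[569.2 274.8 104. ]
 [451.5 290.1 104. ]]
tops corners
[[594.9 284.3 104. ]
 [577.9 240.6 104. ]
 [542.7 255.7 104. ]
 [556.6 296.2 104. ]]
[[471.8 308.2 104. ]
 [467.9 265.1 104. ]
 [430.3 269.3 104. ]
 [435.1 313.2 104. ]]
carton
[[632.  322.5 115. ]
 [599.4  87.  115. ]
 [373.6 124.1 115. ]
 [403.8 353.9 115. ]]
bed
[[ 507.3  -31.1   12. ]
 [ 480.  -347.8   12. ]
 [ 663.8  -48.8   12. ]
 [ 634.7 -363.    12. ]]
knob
[[ 552.9 -193.1  180. ]]
posts
[[ 565.4  -47.4  188. ]
 [ 538.9 -338.6  188. ]]
tin
[[374.1  -0.7  50. ]]
```

```bash
cat >> h.py <<'E'
np.set_printoptions(precision=1,suppress=True)
def yaw(s):
    y=R(s['orientation'])[:,1]; return np.degrees(np.arctan2(y[1],y[0]))
def go(x,y,z,w):
    s=ctrl.get_state();p=np.array(s['tool_pos']);w0=yaw(s)
    t=-((w-w0+180)%360-180)
    a=np.radians(w);Y=np.array([np.cos(a),np.sin(a),0]);X=np.cross(Y,[0,0,-1.])
    d=np.array([x,y,z])-p
    print('t%.1f at'%s['time'],p,'yaw%.1f'%w0,'gap%.1f gf%.1f'%(s['finger_gap'],s['grasp_force']),'F',np.array(s['contact_force']),'-> turn %.1f d(mm)'%t,d@X,d@Y,-d[2])
# bed frame
B0=np.array([493.6,-189.5]);BW=-4.9
def bed(x,y):
    a=np.radians(BW);return B0+x*np.array([np.cos(a),np.sin(a)])+y*np.array([-np.sin(a),np.cos(a)])
E
python3 - <<'E'
from h import *
go(510,280,280,-8)
print(ctrl.grab_frame('wrist')['mount'],ctrl.grab_frame('wrist')['intrinsics'])
E
```

```text
t0.1 at [137.3 608.9 206.1] yaw77.3 gap85.6 gf0.0 F [-0.5 -0.1  0. ] -> turn 85.3 d(mm) -273.8640810866981 414.88637194472886 -73.86014876987232
[[  -0.     0.9    0.3   83.4]
 [   1.     0.     0.    -0.2]
 [   0.     0.3   -0.9 -166.2]
 [   0.     0.     0.     1. ]] [[324.8   0.  324.9]
 [  0.  324.8 200.4]
 [  0.    0.    1. ]]
```

Emit:
play_rows(
  motion=[
    {"dz": -0.037},
    {"dz": -0.037},
    {"turn": 10.6},
    {"turn": 10.6},
    {"turn": 10.6},
    {"turn": 10.6},
    {"turn": 10.6},
    {"turn": 10.6},
    {"turn": 10.6},
    {"turn": 10.6},
    {"dx": -0.034,"dy": 0.052},
    {"dx": -0.034,"dy": 0.052},
    {"dx": -0.034,"dy": 0.052},
    {"dx": -0.034,"dy": 0.052},
    {"dx": -0.034,"dy": 0.052},
    {"dx": -0.034,"dy": 0.052},
    {"dx": -0.034,"dy": 0.052},
    {"dx": -0.034,"dy": 0.052},
    {},
  ],
  gripper=0.3,
)

```text
invalid input at $.motion[0]: expected keys dx, dy, dz, turn
```

```bash
python3 - <<'E'
from h import *
go(510,280,280,-8); snap('wrist','w1.png')
E
```

```text
t0.2 at [137.3 609.2 206.5] yaw77.3 gap85.1 gf0.0 F [ 0.4  0.5 -0.2] -> turn 85.3 d(mm) -274.1048238147028 414.8417746164171 -73.54048221773454
```

View pics/w1.png

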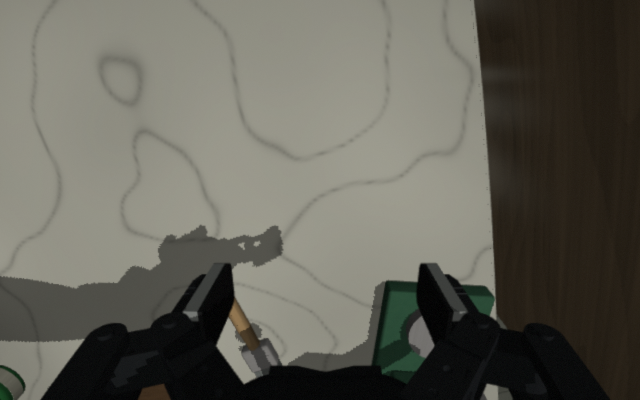

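This frame is from before any move, because the call was refused: it shows only the fingers, the press and the bench at the start pose. Each row needs all four keys, so I'm resending it.

Emit:
play_rows(
  motion=[
    {"dx": 0,"dy": 0,"dz": -0.037,"turn": 0},
    {"dx": 0,"dy": 0,"dz": -0.037,"turn": 0},
    {"dx": 0,"dy": 0,"dz": 0,"turn": 10.6},
    {"dx": 0,"dy": 0,"dz": 0,"turn": 10.6},
    {"dx": 0,"dy": 0,"dz": 0,"turn": 10.6},
    {"dx": 0,"dy": 0,"dz": 0,"turn": 10.6},
    {"dx": 0,"dy": 0,"dz": 0,"turn": 10.6},
    {"dx": 0,"dy": 0,"dz": 0,"turn": 10.6},
    {"dx": 0,"dy": 0,"dz": 0,"turn": 10.6},
    {"dx": 0,"dy": 0,"dz": 0,"turn": 10.6},
    {"dx": -0.029,"dy": 0.052,"dz": 0,"turn": 0},
    {"dx": -0.029,"dy": 0.052,"dz": 0,"turn": 0},
    {"dx": -0.029,"dy": 0.052,"dz": 0,"turn": 0},
    {"dx": -0.029,"dy": 0.052,"dz": 0,"turn": 0},
    {"dx": -0.029,"dy": 0.052,"dz": 0,"turn": 0},
    {"dx": -0.029,"dy": 0.052,"dz": 0,"turn": 0},
    {"dx": -0.029,"dy": 0.052,"dz": 0,"turn": 0},
    {"dx": -0.029,"dy": 0.052,"dz": 0,"turn": 0},
    {"dx": 0,"dy": 0,"dz": 0,"turn": 0},
    {"dx": 0,"dy": 0,"dz": 0,"turn": 0},
  ],
  gripper=0.3,
)

```text
time: 2.75
tool_pos: [519.2, 325.2, 280.9]
orientation: [-0.0, 0.752, 0.659, -0.0]
contact_force: [-0.7, -0.1, 1.2]
finger_gap: 55.6
grasp_force: 0.0
```

```bash
python3 - <<'E'
from h import *
go(510,280,280,-8); snap('wrist','w2.png')
E
```

```text
t2.8 at [519.2 325.2 280.9] yaw-7.5 gap55.6 gf0.0 F [-0.7 -0.1  1.2] -> turn 0.5 d(mm) -46.0919656116162 -2.8389538846866365 0.9263298862435363
```

View pics/w2.png

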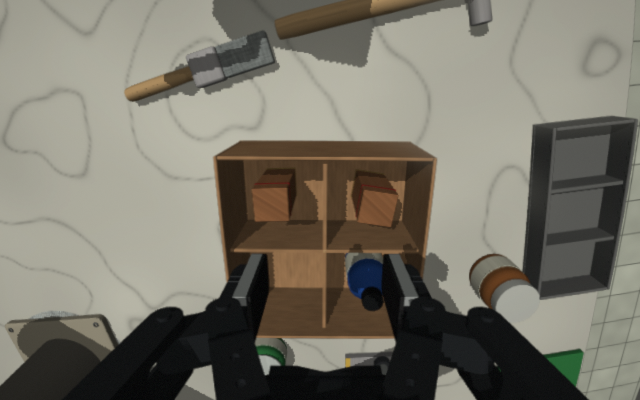

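The carton fills the centre: block B is near (274,200), block A near (376,200), and both tops face down-image. I'll zoom in for the corners.

```bash
python3 - <<'E'
import cv2
i=cv2.imread('pics/w2.png');cv2.imwrite('pics/c1.png',cv2.convertScaleAbs(cv2.resize(i[155:240,235:415],None,fx=4.4,fy=4.4,interpolation=2),alpha=1.4))
E
```

```text
(no output)
```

View pics/c1.png

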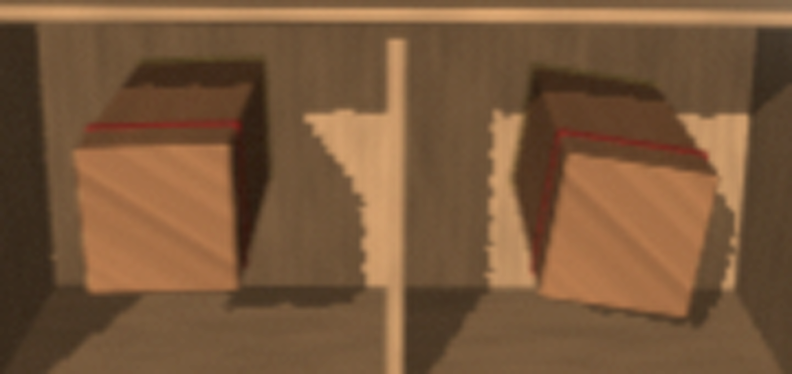

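Top faces in the crop: B (76,150),(232,144),(240,288),(90,292); A (566,152),(715,174),(688,317),(540,295).

```bash
python3 - <<'E'
from h import *
for l in ([(76,150),(232,144),(240,288),(90,292)],[(566,152),(715,174),(688,317),(540,295)]):
    P=pt('w2.png',[(u/4.4+235-.4,v/4.4+155-.4) for u,v in l],104)[:,:2]
    d=np.roll(P,-1,0)-P
    w=np.degrees(np.arctan2(d[:,1],d[:,0]))
    print(P.mean(0),np.linalg.norm(d,axis=1),(w+45)%90-45)
go(450,287,300,-6)
E
```

```text
[452.6 295.1] [39.4 38.9 39.2 38.5] [-5.3 -6.7 -5.8 -6.3]
[570.6 275. ] [38.4 39.4 39.5 39.1] [-16.2 -13.8 -16.7 -15.4]
t2.8 at [518.7 325.8 281.1] yaw-7.5 gap55.1 gf0.0 F [-0.4 -0.2  0.1] -> turn -1.5 d(mm) -45.72644814352985 -64.31870780038905 -18.941091628078198
```

```bash
python3 - <<'E'
from h import *
go(452.5,293.5,60,-6)
E
```

```text
t2.8 at [518.7 325.8 281.1] yaw-7.5 gap55.1 gf0.0 F [-0.4 -0.2  0.1] -> turn -1.5 d(mm) -39.000734665466936 -62.51183807320811 221.0589083719218
```

Emit:
play_rows(
  motion=[
    {"dx": 0,"dy": 0,"dz": 0,"turn": -1.5},
    {"dx": -0.0195,"dy": -0.031,"dz": 0,"turn": 0},
    {"dx": -0.0195,"dy": -0.0315,"dz": 0,"turn": 0},
    {"dx": 0,"dy": 0,"dz": 0.05,"turn": 0},
    {"dx": 0,"dy": 0,"dz": 0.05,"turn": 0},
    {"dx": 0,"dy": 0,"dz": 0,"turn": 0},
    {"dx": 0,"dy": 0,"dz": 0,"turn": 0},
  ],
)

```text
time: 3.68
tool_pos: [454.0, 294.1, 183.1]
orientation: [0.0, 0.743, 0.67, 0.001]
contact_force: [1.0, -0.2, 0.3]
finger_gap: 55.5
grasp_force: 0.0
```

```bash
python3 - <<'E'
from h import *
go(452.5,293.5,60,-6)
E
```

```text
t3.7 at [454.  294.1 183.1] yaw-5.9 gap55.5 gf0.0 F [ 1.  -0.2  0.3] -> turn 0.1 d(mm) -0.7430263226700022 -1.3960271537035653 123.06323708488767
```

Emit:
play_rows(
  motion=[
    {"dx": -0.0005,"dy": -0.001,"dz": 0.04,"turn": 0},
    {"dx": 0,"dy": 0,"dz": 0.04,"turn": 0},
    {"dx": 0,"dy": 0,"dz": 0.03,"turn": 0},
    {"dx": 0,"dy": 0,"dz": 0.013,"turn": 0},
    {"dx": 0,"dy": 0,"dz": 0,"turn": 0},
  ],
)

```text
time: 4.3
tool_pos: [453.4, 293.3, 59.3]
orientation: [0.0, 0.743, 0.669, 0.001]
contact_force: [-0.9, -0.4, 0.3]
finger_gap: 55.6
grasp_force: 0.0
```

Emit:
play_rows(
  motion=[
    {"dx": 0,"dy": 0,"dz": 0,"turn": 0},
    {"dx": 0,"dy": 0,"dz": 0,"turn": 0},
    {"dx": 0,"dy": 0,"dz": 0,"turn": 0},
    {"dx": 0,"dy": 0,"dz": 0,"turn": 0},
    {"dx": 0,"dy": 0,"dz": 0,"turn": 0},
    {"dx": 0,"dy": 0,"dz": 0,"turn": 0},
  ],
  gripper=-0.4,
  force=60,
)

```text
time: 5.05
tool_pos: [454.2, 293.8, 60.5]
orientation: [0.0, 0.743, 0.669, 0.002]
contact_force: [-0.9, 0.5, 6.4]
finger_gap: 38.9
grasp_force: 61.5
```

```bash
python3 - <<'E'
from h import *
x,y=bed(-24,-21);go(x,y,180,-4.9)
E
```

```text
t5.0 at [454.2 293.8  60.5] yaw-6.0 gap38.9 gf61.5 F [-0.9  0.5  6.4] -> turn -1.1 d(mm) -499.15570862061026 56.530826243495824 -119.4568468190456
```

Emit:
play_rows(
  motion=[
    {"dx": 0,"dy": 0,"dz": -0.03,"turn": 0},
    {"dx": 0,"dy": 0,"dz": -0.05,"turn": 0},
    {"dx": 0,"dy": 0,"dz": -0.05,"turn": 0},
    {"dx": 0,"dy": 0,"dz": 0,"turn": -1.1},
    {"dx": -0.03,"dy": 0.003,"dz": 0,"turn": 0},
    {"dx": -0.05,"dy": 0.006,"dz": 0,"turn": 0},
    {"dx": -0.05,"dy": 0.006,"dz": 0,"turn": 0},
    {"dx": -0.05,"dy": 0.006,"dz": 0,"turn": 0},
    {"dx": -0.05,"dy": 0.006,"dz": 0,"turn": 0},
    {"dx": -0.05,"dy": 0.006,"dz": 0,"turn": 0},
    {"dx": -0.05,"dy": 0.006,"dz": 0,"turn": 0},
    {"dx": -0.05,"dy": 0.006,"dz": 0,"turn": 0},
    {"dx": -0.05,"dy": 0.006,"dz": 0,"turn": 0},
    {"dx": -0.04,"dy": 0.004,"dz": 0,"turn": 0},
    {"dx": -0.029,"dy": 0.0015,"dz": 0,"turn": 0},
    {"dx": 0,"dy": 0,"dz": 0,"turn": 0},
    {"dx": 0,"dy": 0,"dz": 0,"turn": 0},
  ],
)

```text
time: 7.18
tool_pos: [465.0, -208.5, 187.1]
orientation: [-0.001, 0.737, 0.676, -0.0]
contact_force: [0.4, -0.3, -2.2]
finger_gap: 38.1
grasp_force: 66.8
```

```bash
python3 - <<'E'
from h import *
x,y=bed(-24,-21);go(x,y,60,-4.9);snap('wrist','w3.png')
E
```

```text
t7.2 at [ 465.  -208.5  187.1] yaw-4.9 gap38.1 gf66.8 F [ 0.4 -0.3 -2.2] -> turn -0.0 d(mm) 0.37539862525676443 2.892622088092073 127.11751256985741
```

View pics/w3.png

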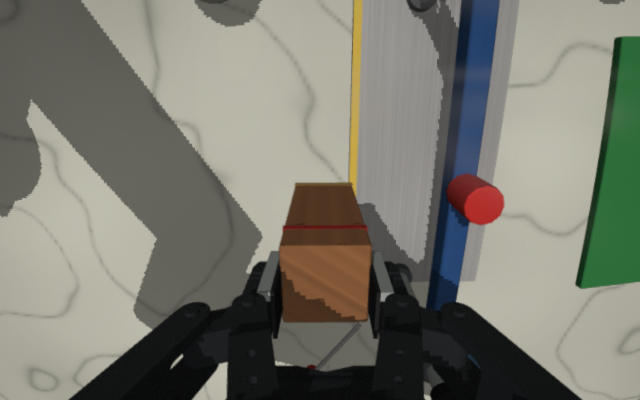

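The block is held upright. The yellow front edge runs from (355,2) to (349,190), and the knob top is centred near (483,206).

```bash
python3 - <<'E'
from h import *
P=pt('w3.png',[(355,3),(349,190)],12);print(P)
a=np.radians(BW)
for p in P: d=p[:2]-B0; print('bed x,y',d@[np.cos(a),np.sin(a)],d@[-np.sin(a),np.cos(a)])
for z in (182,190): print(pt('w3.png',[(483,206)],z))
E
```

```text
[[ 505.9  -48.2   12. ]
 [ 488.1 -231.3   12. ]]
bed x,y 0.15338730181945748 141.86331357581258
bed x,y -1.9516113504704178 -42.13976479725459
[[ 555.3 -195.1  182. ]]
[[ 551.4 -191.9  190. ]]
```

Emit:
play_rows(
  motion=[
    {"dx": 0,"dy": 0.0015,"dz": 0.04,"turn": 0},
    {"dx": 0,"dy": 0,"dz": 0.04,"turn": 0},
    {"dx": 0,"dy": 0,"dz": 0.03,"turn": 0},
    {"dx": 0,"dy": 0,"dz": 0.014,"turn": 0},
    {"dx": 0,"dy": 0,"dz": 0.004,"turn": 0},
    {"dx": 0,"dy": 0,"dz": 0,"turn": 0},
  ],
)

```text
time: 7.98
tool_pos: [468.3, -209.7, 61.1]
orientation: [0.001, 0.737, 0.676, 0.0]
contact_force: [-0.4, -0.3, -2.2]
finger_gap: 38.7
grasp_force: 66.9
```

Emit:
play_rows(
  motion=[
    {"dx": 0,"dy": 0,"dz": 0.003,"turn": 0},
    {"dx": 0,"dy": 0,"dz": 0.001,"turn": 0},
    {"dx": 0,"dy": 0,"dz": 0,"turn": 0},
  ],
)

```text
time: 8.35
tool_pos: [467.9, -209.8, 56.7]
orientation: [0.001, 0.737, 0.676, 0.0]
contact_force: [0.2, 0.3, -1.8]
finger_gap: 38.8
grasp_force: 67.0
```

Emit:
play_rows(
  motion=[
    {"dx": 0,"dy": 0,"dz": 0,"turn": 0},
    {"dx": 0,"dy": 0,"dz": 0,"turn": 0},
    {"dx": 0,"dy": 0,"dz": 0,"turn": 0},
    {"dx": 0,"dy": 0,"dz": 0,"turn": 0},
    {"dx": 0,"dy": 0,"dz": -0.03,"turn": 0},
    {"dx": 0,"dy": 0,"dz": -0.03,"turn": 0},
    {"dx": 0,"dy": 0,"dz": 0,"turn": 0},
  ],
  gripper=0.3,
)

```text
time: 9.22
tool_pos: [469.6, -210.8, 118.8]
orientation: [0.003, 0.737, 0.676, 0.001]
contact_force: [-0.4, -0.8, 0.0]
finger_gap: 55.3
grasp_force: 0.0
```

```bash
sed -i 's/B0=.*/B0=np.array([493.0,-189.5]);BW=-5.2/' h.py; python3 - <<'E'
from h import *
x,y=bed(-85,-21);go(x,y,80,-5.2)
E
```

```text
t9.2 at [ 469.6 -210.8  118.8] yaw-4.9 gap55.3 gf0.0 F [-0.4 -0.8  0. ] -> turn 0.3 d(mm) 2.2988398018507517 -63.65598481917311 38.84843794875549
```

Emit:
play_rows(
  motion=[
    {"dx": 0.001,"dy": -0.032,"dz": 0,"turn": 0.3},
    {"dx": 0,"dy": -0.032,"dz": 0,"turn": 0},
    {"dx": 0,"dy": 0,"dz": 0,"turn": 0},
    {"dx": 0,"dy": 0,"dz": 0,"turn": 0},
    {"dx": 0,"dy": 0,"dz": 0.02,"turn": 0},
    {"dx": 0,"dy": 0,"dz": 0.02,"turn": 0},
    {"dx": 0,"dy": 0,"dz": 0,"turn": 0},
  ],
  gripper=-1,
)

```text
time: 10.1
tool_pos: [403.2, -202.1, 74.7]
orientation: [-0.002, 0.738, 0.674, -0.0]
contact_force: [0.7, -0.5, 0.5]
finger_gap: -0.0
grasp_force: 0.0
```

```bash
python3 - <<'E'
from h import *
x,y=bed(-12,-22.5);go(x,y,80,-5.2);snap('wrist','w4.png')
E
```

```text
t10.1 at [ 403.2 -202.1   74.7] yaw-5.2 gap-0.0 gf0.0 F [ 0.7 -0.5  0.5] -> turn 0.0 d(mm) -1.8494591826083413 76.28993594199844 -5.271051610463573
```

View pics/w4.png

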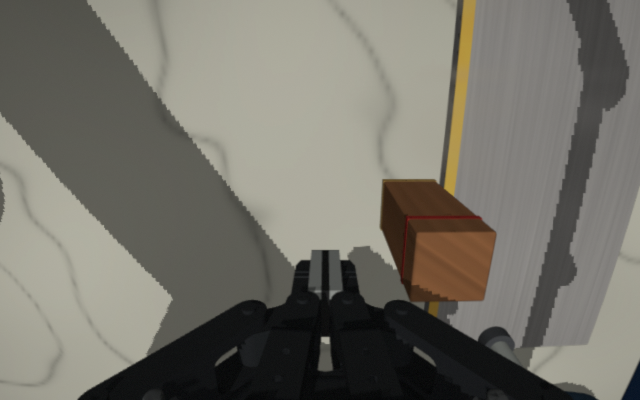

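The block stands upright by the front edge, with its top corners at about (411,231),(496,233),(485,300),(414,298). The closed fingers are at (325,270), clear of it.

```bash
python3 - <<'E'
from h import *
P=pt('w4.png',[(411,231),(496,233),(485,300),(414,298)],100);print(P)
a=np.radians(BW)
for p in P: d=p[:2]-B0; print('bed x,y',d@[np.cos(a),np.sin(a)],d@[-np.sin(a),np.cos(a)])
E
```

```text
[[ 444.8 -186.4  100. ]
 [ 486.2 -191.5  100. ]
 [ 483.9 -229.8  100. ]
 [ 446.3 -224.5  100. ]]
bed x,y -48.306248159744165 -1.3008700132631887
bed x,y -6.550969684414829 -2.559386026774793
bed x,y -5.43120733213845 -40.963771410508535
bed x,y -43.31828133179986 -39.05207327544941
```

Emit:
play_rows(
  motion=[
    {"dx": 0,"dy": 0.01,"dz": -0.005,"turn": 0},
    {"dx": 0,"dy": 0.01,"dz": 0,"turn": 0},
    {"dx": 0,"dy": 0.005,"dz": 0,"turn": 0},
    {"dx": 0,"dy": 0.005,"dz": 0,"turn": 0},
    {"dx": 0,"dy": 0.005,"dz": 0,"turn": 0},
    {"dx": 0,"dy": 0.005,"dz": 0,"turn": 0},
    {"dx": 0,"dy": 0.005,"dz": 0,"turn": 0},
    {"dx": 0,"dy": 0.005,"dz": 0,"turn": 0},
    {"dx": 0,"dy": 0.005,"dz": 0,"turn": 0},
    {"dx": 0,"dy": 0.005,"dz": 0,"turn": 0},
    {"dx": 0,"dy": 0.005,"dz": 0,"turn": 0},
    {"dx": 0,"dy": 0.005,"dz": 0,"turn": 0},
    {"dx": 0,"dy": 0.005,"dz": 0,"turn": 0},
    {"dx": 0,"dy": 0,"dz": 0,"turn": 0},
    {"dx": 0,"dy": 0,"dz": 0,"turn": 0},
    {"dx": 0,"dy": -0.03,"dz": 0,"turn": 0},
    {"dx": 0,"dy": -0.03,"dz": 0,"turn": 0},
    {"dx": 0,"dy": -0.02,"dz": 0,"turn": 0},
    {"dx": 0,"dy": 0,"dz": 0,"turn": 0},
    {"dx": 0,"dy": 0,"dz": 0,"turn": 0},
  ],
)

```text
time: 12.65
tool_pos: [399.9, -203.0, 81.7]
orientation: [0.001, 0.739, 0.674, 0.0]
contact_force: [0.0, -0.3, -0.0]
finger_gap: -0.2
grasp_force: 0.0
```

```bash
python3 - <<'E'
from h import *
x,y=bed(-85,-20.6);go(x,y,80,-5.2);snap('wrist','w5.png')
E
```

```text
t12.7 at [ 399.9 -203.    81.7] yaw-5.2 gap-0.2 gf0.0 F [ 0.  -0.3 -0. ] -> turn -0.0 d(mm) 1.3101847206866752 6.459157423415503 1.693139274889134
```

View pics/w5.png

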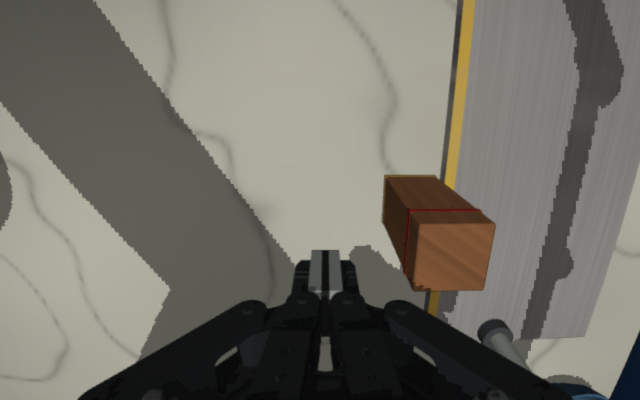

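The block is still standing at (450,245); it rocked back because the push was short. I'll push 15 mm further.

Emit:
play_rows(
  motion=[
    {"dx": 0,"dy": 0.02,"dz": 0,"turn": 0},
    {"dx": 0,"dy": 0.02,"dz": 0,"turn": 0},
    {"dx": 0,"dy": 0.006,"dz": 0,"turn": 0},
    {"dx": 0,"dy": 0.006,"dz": 0,"turn": 0},
    {"dx": 0,"dy": 0.006,"dz": 0,"turn": 0},
    {"dx": 0,"dy": 0.006,"dz": 0,"turn": 0},
    {"dx": 0,"dy": 0.006,"dz": 0,"turn": 0},
    {"dx": 0,"dy": 0.006,"dz": 0,"turn": 0},
    {"dx": 0,"dy": 0.006,"dz": 0,"turn": 0},
    {"dx": 0,"dy": 0.006,"dz": 0,"turn": 0},
    {"dx": 0,"dy": 0.006,"dz": 0,"turn": 0},
  ],
)

```text
time: 14.08
tool_pos: [492.6, -211.1, 81.2]
orientation: [0.0, 0.739, 0.674, -0.0]
contact_force: [-3.2, -3.6, 1.4]
finger_gap: -0.1
grasp_force: 0.0
```

```bash
python3 - <<'E'
from h import *
x,y=bed(4,-20.6);go(x,y,80,-5.2);d,s=snap('wrist','w6.png')
cv2.imwrite('pics/w6c.png',d['color'][150:400,200:640,::-1])
E
```

```text
t14.1 at [ 492.6 -211.1   81.2] yaw-5.2 gap-0.1 gf0.0 F [-3.2 -3.6  1.4] -> turn -0.0 d(mm) 0.985117505395489 2.4683503506666207 1.198652481417696
```

View pics/w6c.png

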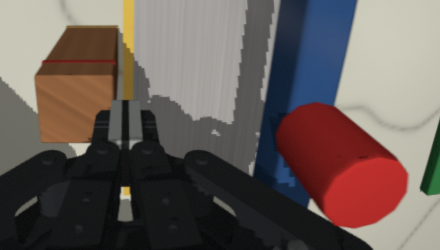

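```bash
python3 - <<'E'
from h import *
a=np.radians(BW)
def b(p): d=p[:2]-B0; return np.array([d@[np.cos(a),np.sin(a)],d@[-np.sin(a),np.cos(a)]])
for f,l in (('w5.png',[(417,224),(494,224),(487,290),(414,290)]),('w6.png',[(238,222),(314,223),(312,290),(240,292)])):
    for p in pt(f,l,100): print(f,p,b(p))
f='w6.png'
print('bandline/brass');[print(b(p)) for p in pt('w6.png',[(264,177),(317,176)],0)]
s=np.load('pics/w6.png.npy',allow_pickle=True).item()['s'];print(b(np.array(s['tool_pos'])))
E
```

```text
w5.png [ 446.2 -187.2  100. ] [-46.8  -1.9]
w5.png [ 485.4 -191.   100. ] [-7.5 -2.2]
w5.png [ 485.  -230.1  100. ] [ -4.3 -41.2]
w5.png [ 444.8 -225.6  100. ] [-44.8 -40.4]
w6.png [ 450.9 -185.9  100. ] [-42.3  -0.2]
w6.png [ 488.1 -189.8  100. ] [-4.8 -0.7]
w6.png [ 483.1 -228.   100. ] [ -6.4 -39.3]
w6.png [ 444.5 -226.   100. ] [-45.  -40.8]
bandline/brass
[-47.5  -3.4]
[-5.8 -2.7]
[  1.5 -21.6]
```

```bash
python3 - <<'E'
from h import *
d,s=snap('wrist','w7.png')
M=np.linalg.inv(np.array(d['mount']));K=np.array(d['intrinsics'])
for z in (0,-19,-40):
    p=(M@[0,0,z,1])[:3]; print(z,cv2.projectPoints(np.array([[p[0],-p[1],-p[2]]]),np.zeros(3),np.zeros(3),K,np.array(d['dist']))[0].ravel())
print(s['contact_force'],s['q'],s['tool_pos'])
e,_=snap('scene','sc7.png')
i=e['color'][170:290,190:330,::-1]
cv2.imwrite('pics/sc7c.png',cv2.resize(i,None,fx=4.5,fy=4.5,interpolation=2))
E
```

```text
0 [326.7 244.2]
-19 [326.9 260.8]
-40 [327.2 283.8]
[ 0.6 -0.9 -0.1] [-0.5  0.2 -0.4  1.  -0.   1.1] [ 493.6 -211.5   81.4]
```

View pics/sc7c.png

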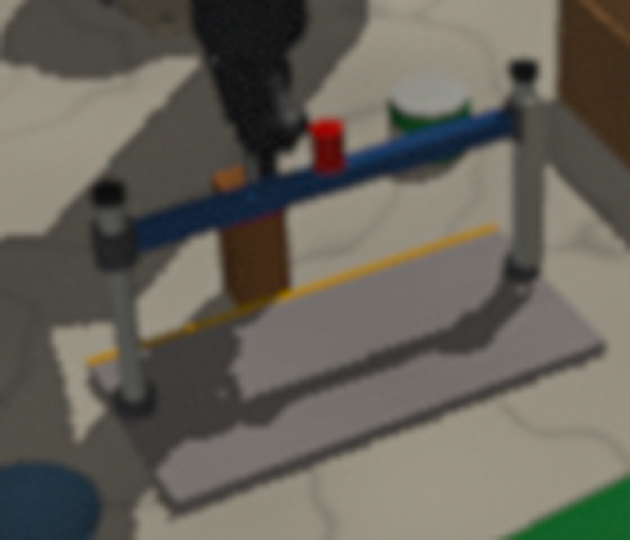

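The scene crop shows the block still upright at the front edge, at crop (255,240). I can't explain that yet, so I'll lift clear, go back, and push again in stages, saving a frame at each.

Emit:
play_rows(
  motion=[
    {"dx": 0,"dy": 0,"dz": -0.03,"turn": 0},
    {"dx": 0,"dy": 0,"dz": -0.02,"turn": 0},
    {"dx": 0,"dy": 0,"dz": 0,"turn": 0},
  ],
)

```text
time: 14.6
tool_pos: [493.7, -211.6, 132.9]
orientation: [0.002, 0.738, 0.674, 0.001]
contact_force: [-0.6, 0.7, 0.8]
finger_gap: 0.1
grasp_force: 0.0
```

```bash
python3 - <<'E'
from h import *
go(*bed(-85,-21),84,BW)
d,s=snap('wrist','w8.png');e,_=snap('scene','sc8.png');w7=cv2.imread('pics/w7.png')
z=lambda i:cv2.resize(i[170:290,190:330],(400,300),interpolation=2)
m=np.vstack([np.hstack([w7[100:400,200:600],d['color'][100:400,200:600,::-1]]),np.hstack([z(cv2.imread('pics/sc7.png')),z(e['color'][:,:,::-1])])])
cv2.imwrite('pics/m8.png',m)
E
```

```text
t14.6 at [ 493.7 -211.6  132.9] yaw-5.2 gap0.1 gf0.0 F [-0.6  0.7  0.8] -> turn -0.0 d(mm) 0.9285904017267813 -87.67672469895483 48.875631660044434
```

View pics/m8.png

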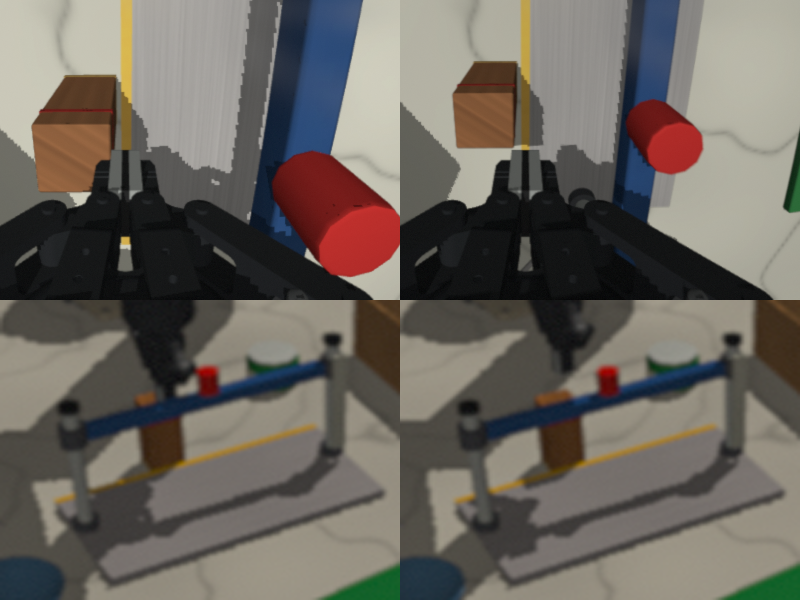

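The block stands untouched beside the fingers in both views. I'll triangulate to see whether my lateral estimate is off.

```bash
python3 - <<'E'
from h import *
a=np.radians(BW)
def b(p): d=p[:2]-B0; return np.array([d@[np.cos(a),np.sin(a)],d@[-np.sin(a),np.cos(a)]])
L={'w7.png':[(232,224),(315,224),(313,290),(240,291)],'w8.png':[(253,193),(317,192),(316,247),(256,248)]}
for f,l in L.items():
    s=np.load('pics/'+f+'.npy',allow_pickle=True).item()['s']
    print(f,s['tool_pos'],'tool bed',b(np.array(s['tool_pos'])))
    for z in (80,100): print(z,np.array([b(p) for p in pt(f,l,z)]).round(1).tolist())
# base at z=0 in w8
print(np.array([b(p) for p in pt('w8.png',[(273,161),(318,161)],0)]))
A=np.load('pics/top0.png.npy',allow_pickle=True).item()
d,s=snap('top','top9.png')
E
python3 - <<'E'
import sys; sys.path.insert(0,'.')
E
```

```text
w7.png [ 493.6 -211.5   81.4] tool bed [  2.6 -21.9]
80 [[-50.6, -10.1], [-4.0, -10.1], [-5.7, -53.3], [-50.2, -54.3]]
100 [[-44.4, -1.6], [-3.3, -1.6], [-4.9, -39.7], [-44.0, -40.5]]
w8.png [ 493.7 -211.6  132.9] tool bed [  2.7 -21.9]
80 [[-49.1, -8.1], [-3.8, -7.4], [-4.9, -50.6], [-50.1, -51.4]]
100 [[-44.5, -1.8], [-3.3, -1.2], [-4.4, -40.4], [-45.4, -41.2]]
[[-46.5  -1.9]
 [ -4.4  -2. ]]
```

Emit:
play_rows(
  motion=[
    {"dx": 0,"dy": -0.04,"dz": 0,"turn": 0},
    {"dx": 0,"dy": -0.04,"dz": 0,"turn": 0},
    {"dx": 0,"dy": -0.008,"dz": 0,"turn": 0},
    {"dx": 0,"dy": 0,"dz": 0.03,"turn": 0},
    {"dx": 0,"dy": 0,"dz": 0.023,"turn": 0},
    {"dx": 0,"dy": 0.015,"dz": 0,"turn": 0},
    {"dx": 0,"dy": 0.01,"dz": 0,"turn": 0},
    {"dx": 0,"dy": 0,"dz": 0,"turn": 0},
  ],
)

```text
time: 15.75
tool_pos: [432.2, -206.2, 79.5]
orientation: [0.002, 0.738, 0.675, 0.0]
contact_force: [-0.6, 0.9, -0.5]
finger_gap: -0.0
grasp_force: 0.0
```

Emit:
play_rows(
  motion=[
    {"dx": 0,"dy": 0.005,"dz": 0,"turn": 0},
    {"dx": 0,"dy": 0.005,"dz": 0,"turn": 0},
    {"dx": 0,"dy": 0,"dz": 0,"turn": 0},
  ],
)

```text
time: 16.12
tool_pos: [440.1, -206.3, 78.5]
orientation: [0.0, 0.738, 0.674, 0.0]
contact_force: [-0.7, 0.0, 0.3]
finger_gap: -0.3
grasp_force: 0.0
```

Emit:
play_rows(
  motion=[
    {"dx": 0,"dy": 0.005,"dz": 0,"turn": 0},
    {"dx": 0,"dy": 0.005,"dz": 0,"turn": 0},
    {"dx": 0,"dy": 0.005,"dz": 0,"turn": 0},
    {"dx": 0,"dy": 0,"dz": 0,"turn": 0},
  ],
)

```text
time: 16.62
tool_pos: [455.1, -207.6, 78.3]
orientation: [0.0, 0.738, 0.674, 0.0]
contact_force: [0.6, -0.1, 0.4]
finger_gap: -0.2
grasp_force: 0.0
```

```bash
python3 - <<'E'
from h import *
go(*bed(0,-21),80,BW)
d,s=snap('wrist','w10.png');snap('scene','sc10.png')
E
```

```text
t16.6 at [ 455.1 -207.6   78.3] yaw-5.2 gap-0.2 gf0.0 F [ 0.6 -0.1  0.4] -> turn 0.0 d(mm) 0.4613898173057644 36.125763381862036 -1.7224279604892558
```

Emit:
play_rows(
  motion=[
    {"dx": 0,"dy": 0.005,"dz": 0,"turn": 0},
    {"dx": 0,"dy": 0.005,"dz": 0,"turn": 0},
    {"dx": 0,"dy": 0.005,"dz": 0,"turn": 0},
    {"dx": 0,"dy": 0,"dz": 0,"turn": 0},
  ],
)

```text
time: 17.23
tool_pos: [470.1, -209.0, 78.3]
orientation: [0.0, 0.738, 0.674, 0.0]
contact_force: [-0.1, 0.2, 0.7]
finger_gap: -0.1
grasp_force: 0.0
```

```bash
python3 - <<'E'
from h import *
go(*bed(0,-21),80,BW)
d,s=snap('wrist','w11.png');e,_=snap('scene','sc11.png')
z=lambda f:cv2.resize(cv2.imread('pics/'+f)[170:290,190:330],(400,300),interpolation=2)
m=np.vstack([np.hstack([cv2.imread('pics/'+f)[100:400,200:600] for f in('w10.png','w11.png')]),np.hstack([z('sc10.png'),z('sc11.png')])])
cv2.imwrite('pics/m11.png',m)
E
```

```text
t17.2 at [ 470.1 -209.    78.3] yaw-5.2 gap-0.1 gf0.0 F [-0.1  0.2  0.7] -> turn 0.0 d(mm) 0.48566864354363665 21.06141846555597 -1.7083993713459904
```

View pics/m11.png

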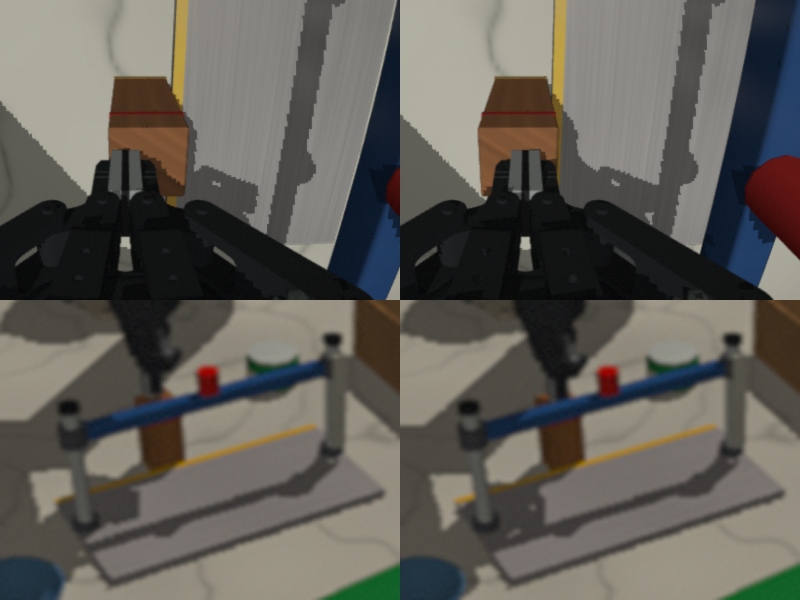

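No contact force anywhere, and the fingers lie over the block's top face in the frames. The shut fingertips therefore pass above the top, so they sit about 20 mm higher than the TCP suggests. I'll back off, go lower and push again.

Emit:
play_rows(
  motion=[
    {"dx": 0,"dy": 0,"dz": -0.015,"turn": 0},
    {"dx": 0,"dy": -0.035,"dz": 0,"turn": 0},
    {"dx": 0,"dy": -0.03,"dz": 0,"turn": 0},
    {"dx": 0,"dy": 0,"dz": 0,"turn": 0},
    {"dx": 0,"dy": 0,"dz": 0.02,"turn": 0},
    {"dx": 0,"dy": 0,"dz": 0.02,"turn": 0},
    {"dx": 0,"dy": 0,"dz": 0,"turn": 0},
  ],
)

```text
time: 18.2
tool_pos: [404.6, -202.5, 52.7]
orientation: [-0.001, 0.738, 0.674, -0.0]
contact_force: [-0.5, -0.2, -0.8]
finger_gap: -0.1
grasp_force: 0.0
```

Emit:
play_rows(
  motion=[
    {"dx": 0,"dy": 0.01,"dz": 0,"turn": 0},
    {"dx": 0,"dy": 0.01,"dz": 0,"turn": 0},
    {"dx": 0,"dy": 0.005,"dz": 0,"turn": 0},
    {"dx": 0,"dy": 0.005,"dz": 0,"turn": 0},
    {"dx": 0,"dy": 0.005,"dz": 0,"turn": 0},
    {"dx": 0,"dy": 0.005,"dz": 0,"turn": 0},
  ],
)

```text
time: 18.95
tool_pos: [444.7, -206.5, 53.2]
orientation: [-0.0, 0.739, 0.674, -0.0]
contact_force: [-1.2, 0.6, 0.7]
finger_gap: -0.0
grasp_force: 0.2
```

```bash
python3 - <<'E'
from h import *
go(*bed(-10,-21),52,BW)
d,s=snap('wrist','w12.png')
E
```

```text
t18.9 at [ 444.7 -206.5   53.2] yaw-5.2 gap-0.0 gf0.2 F [-1.2  0.6  0.7] -> turn -0.0 d(mm) 0.2722125729181014 36.56701811367738 1.1512919689502041
```

Emit:
play_rows(
  motion=[
    {"dx": 0,"dy": 0.005,"dz": 0,"turn": 0},
    {"dx": 0,"dy": 0.005,"dz": 0,"turn": 0},
    {"dx": 0,"dy": 0.005,"dz": 0,"turn": 0},
  ],
)

```text
time: 19.38
tool_pos: [460.0, -208.0, 53.3]
orientation: [0.0, 0.739, 0.674, 0.0]
contact_force: [-0.8, -0.1, 0.8]
finger_gap: 0.1
grasp_force: 0.1
```

Emit:
play_rows(
  motion=[
    {"dx": 0,"dy": 0.005,"dz": 0,"turn": 0},
    {"dx": 0,"dy": 0.005,"dz": 0,"turn": 0},
    {"dx": 0,"dy": 0.005,"dz": 0,"turn": 0},
    {"dx": 0,"dy": 0.005,"dz": 0,"turn": 0},
  ],
)

```text
time: 19.88
tool_pos: [479.8, -209.7, 53.2]
orientation: [-0.0, 0.738, 0.674, 0.0]
contact_force: [0.6, -0.3, -0.3]
finger_gap: -0.1
grasp_force: 0.0
```

```bash
python3 - <<'E'
from h import *
go(*bed(-10,-21),52,BW)
d,s=snap('wrist','w13.png')
def box(f):
    h=cv2.cvtColor(cv2.imread('pics/'+f),cv2.COLOR_BGR2HSV)
    m=cv2.inRange(h,(5,80,50),(16,255,255));m=cv2.morphologyEx(m,cv2.MORPH_OPEN,np.ones((5,5)))
    n,l,st,c=cv2.connectedComponentsWithStats(m);print(f,[x.tolist() for x in st[1:] if x[4]>300])
for f in('w11.png','w12.png','w13.png'):box(f)
E
```

```text
t19.9 at [ 479.8 -209.7   53.2] yaw-5.2 gap-0.1 gf0.0 F [ 0.6 -0.3 -0.3] -> turn -0.0 d(mm) 0.3306466263713308 1.3139317804933663 1.1524847136467216
w11.png [[286, 179, 67, 33, 1990], [278, 215, 80, 81, 3735]]
w12.png [[331, 189, 95, 64, 3765], [354, 234, 100, 85, 6484]]
w13.png [[284, 189, 126, 96, 6166], [367, 221, 87, 90, 6082]]
```

Emit:
play_rows(
  motion=[
    {"dx": 0,"dy": -0.02,"dz": 0,"turn": 0},
    {"dx": 0,"dy": -0.03,"dz": -0.02,"turn": 0},
    {"dx": 0,"dy": 0,"dz": -0.05,"turn": 0},
    {"dx": 0,"dy": 0,"dz": -0.05,"turn": 0},
    {"dx": 0.025,"dy": 0,"dz": -0.05,"turn": 0},
    {"dx": 0.025,"dy": 0.03,"dz": 0,"turn": 0},
    {"dx": 0,"dy": 0.03,"dz": 0,"turn": 0},
    {"dx": 0,"dy": 0,"dz": 0,"turn": 0},
    {"dx": 0,"dy": 0,"dz": 0,"turn": 0},
  ],
)

```text
time: 21.05
tool_pos: [493.2, -160.6, 222.8]
orientation: [-0.001, 0.739, 0.674, -0.0]
contact_force: [-0.0, -0.1, 0.5]
finger_gap: -0.4
grasp_force: 0.0
```

```bash
cat >> h.py <<'E'
def b(p):
    a=np.radians(BW);d=np.array(p)[:2]-B0; return np.array([d@[np.cos(a),np.sin(a)],d@[-np.sin(a),np.cos(a)]])
def seg(f,z,lo=(5,80,40),hi=(16,255,255),mn=300):
    h=cv2.cvtColor(cv2.imread('pics/'+f),cv2.COLOR_BGR2HSV)
    m=cv2.inRange(h,lo,hi);m=cv2.morphologyEx(m,cv2.MORPH_CLOSE,np.ones((7,7)));m=cv2.morphologyEx(m,cv2.MORPH_OPEN,np.ones((3,3)))
    for c in cv2.findContours(m,0,2)[0]:
        if cv2.contourArea(c)>mn:
            q=cv2.approxPolyDP(c,4,True)[:,0]
            print(int(cv2.contourArea(c)),[(u.tolist(),b(w).round(0).tolist()) for u,w in zip(q,pt(f,q,z))])
E
python3 - <<'E'
from h import *
d,s=snap('wrist','w14.png');print(s['tool_pos'],b(s['tool_pos']))
seg('w14.png',52)
E
```

```text
[ 493.2 -160.6  222.8] [-2.4 28.8]
3441 [([310, 190], [-20.0, 9.0]), ([309, 232], [-22.0, -41.0]), ([390, 232], [70.0, -41.0]), ([392, 200], [70.0, -2.0]), ([385, 190], [61.0, 9.0])]
```

Tipped: block 1 lies at bed x about -30 to 70, y -41 to -2, straight. Next is block A.

```bash
python3 - <<'E'
from h import *
go(540,330,281,-15.5)
E
```

```text
t21.1 at [ 493.  -160.7  222.8] yaw-5.2 gap-0.1 gf0.0 F [-0.2  0.9 -0.1] -> turn 10.3 d(mm) 485.3791666997117 -85.85303209512621 -58.170439526091116
```

Emit:
play_rows(
  motion=[
    {"dx": 0,"dy": 0,"dz": -0.029,"turn": 10.3},
    {"dx": 0,"dy": 0,"dz": -0.029,"turn": 0},
    {"dx": 0.04,"dy": -0.008,"dz": 0,"turn": 0},
    {"dx": 0.05,"dy": -0.009,"dz": 0,"turn": 0},
    {"dx": 0.05,"dy": -0.009,"dz": 0,"turn": 0},
    {"dx": 0.05,"dy": -0.009,"dz": 0,"turn": 0},
    {"dx": 0.05,"dy": -0.009,"dz": 0,"turn": 0},
    {"dx": 0.05,"dy": -0.009,"dz": 0,"turn": 0},
    {"dx": 0.05,"dy": -0.009,"dz": 0,"turn": 0},
    {"dx": 0.05,"dy": -0.009,"dz": 0,"turn": 0},
    {"dx": 0.05,"dy": -0.008,"dz": 0,"turn": 0},
    {"dx": 0.045,"dy": -0.007,"dz": 0,"turn": 0},
    {"dx": 0,"dy": 0,"dz": 0,"turn": 0},
    {"dx": 0,"dy": 0,"dz": 0,"turn": 0},
  ],
  gripper=0.3,
)

```text
time: 22.85
tool_pos: [540.2, 328.6, 280.9]
orientation: [0.0, 0.796, 0.605, -0.001]
contact_force: [0.4, 0.1, -0.4]
finger_gap: 55.6
grasp_force: 0.0
```

```bash
python3 - <<'E'
from h import *
d,s=snap('wrist','w15.png')
h=cv2.cvtColor(cv2.imread('pics/w15.png'),cv2.COLOR_BGR2HSV)
# reference top-face colour from w2 block A
h2=cv2.cvtColor(cv2.imread('pics/w2.png'),cv2.COLOR_BGR2HSV)
print(h2[205,378],h2[200,275],'side',h2[180,372],'wall',h2[180,310])
for H,f in((h2,'w2.png'),(h,'w15.png')):
    m=cv2.inRange(H,(5,110,120),(14,255,255))
    for c in cv2.findContours(m,0,2)[0]:
        if cv2.contourArea(c)>300:
            r=cv2.minAreaRect(c);P=pt(f,cv2.boxPoints(r),104)[:,:2];dd=np.roll(P,-1,0)-P
            print(f,r,P.mean(0),np.linalg.norm(dd,axis=1),(np.degrees(np.arctan2(dd[:,1],dd[:,0]))+45)%90-45)
go(570.5,274,150,-15.5)
E
```

```text
[ 13 146 124] [ 13 147 120] side [ 13 152  69] wall [ 15 122 107]
w2.png ((383.14715576171875, 199.38487243652344), (38.08629608154297, 19.65744400024414), 42.51044845581055) [578.2 284.3] [21.7 44.6 22.4 45.3] [42.4 40.4 44.1 39.6]
w2.png ((269.5, 200.5), (25.0, 33.0), 90.0) [452.  299.8] [36.6 29.5 37.5 29.6] [ -7.6  -9.8  -7.5 -11.7]
w15.png ((364.0, 213.0), (22.0, 32.0), 90.0) [568.4 269.5] [35.9 26.7 36.7 26.6] [-15.6 -12.4 -15.6 -14.3]
w15.png ((366.0, 205.5), (25.0, 32.0), 90.0) [572.7 277.6] [35.5 29.9 36.5 29.8] [-15.5 -12.3 -15.6 -14.2]
t22.9 at [540.3 328.2 281.2] yaw-15.6 gap55.6 gf0.0 F [-0.8 -0.9 -0.4] -> turn -0.1 d(mm) -44.18045264529059 43.54202249519382 131.17120856379097
```

Emit:
play_rows(
  motion=[
    {"dx": -0.022,"dy": 0.022,"dz": 0,"turn": 0},
    {"dx": -0.022,"dy": 0.0215,"dz": 0,"turn": 0},
    {"dx": 0,"dy": 0,"dz": 0.05,"turn": 0},
    {"dx": 0,"dy": 0,"dz": 0.05,"turn": 0},
    {"dx": 0,"dy": 0,"dz": 0,"turn": 0},
    {"dx": 0,"dy": 0,"dz": 0,"turn": 0},
  ],
)

```text
time: 23.65
tool_pos: [571.9, 275.0, 183.3]
orientation: [0.0, 0.796, 0.605, 0.001]
contact_force: [0.5, 0.4, 0.7]
finger_gap: 55.8
grasp_force: 0.0
```

```bash
python3 - <<'E'
from h import *
go(570.5,274,50,-15.5)
E
```

```text
t23.6 at [571.9 275.  183.3] yaw-15.6 gap55.8 gf0.0 F [0.5 0.4 0.7] -> turn -0.1 d(mm) -1.3166151125686256 -1.0864285775336606 133.27091395843547
```

Emit:
play_rows(
  motion=[
    {"dx": -0.0005,"dy": -0.001,"dz": 0.04,"turn": 0},
    {"dx": 0,"dy": 0,"dz": 0.04,"turn": 0},
    {"dx": 0,"dy": 0,"dz": 0.04,"turn": 0},
    {"dx": 0,"dy": 0,"dz": 0.013,"turn": 0},
    {"dx": 0,"dy": 0,"dz": 0,"turn": 0},
  ],
)

```text
time: 24.28
tool_pos: [570.9, 275.6, 49.7]
orientation: [0.0, 0.796, 0.605, 0.001]
contact_force: [0.6, 1.2, -0.1]
finger_gap: 55.6
grasp_force: 0.0
```

Emit:
play_rows(
  motion=[
    {"dx": 0,"dy": 0,"dz": 0,"turn": 0},
    {"dx": 0,"dy": 0,"dz": 0,"turn": 0},
    {"dx": 0,"dy": 0,"dz": 0,"turn": 0},
    {"dx": 0,"dy": 0,"dz": 0,"turn": 0},
    {"dx": 0,"dy": 0,"dz": 0,"turn": 0},
    {"dx": 0,"dy": 0,"dz": 0,"turn": 0},
  ],
  gripper=-0.4,
)

```text
time: 25.02
tool_pos: [572.5, 276.2, 51.2]
orientation: [0.001, 0.796, 0.605, 0.003]
contact_force: [1.4, 0.1, 6.3]
finger_gap: 39.2
grasp_force: 61.3
```

```bash
python3 - <<'E'
from h import *
go(*bed(-26,23),180,BW)
E
```

```text
t25.0 at [572.5 276.2  51.2] yaw-15.5 gap39.2 gf61.3 F [1.4 0.1 6.3] -> turn -10.3 d(mm) -447.99920479780127 -63.00565327282169 -128.75322698929716
```

Emit:
play_rows(
  motion=[
    {"dx": 0,"dy": 0,"dz": -0.03,"turn": 0},
    {"dx": 0,"dy": 0,"dz": -0.05,"turn": 0},
    {"dx": 0,"dy": 0,"dz": -0.055,"turn": 0},
    {"dx": 0,"dy": 0,"dz": 0,"turn": -10.3},
    {"dx": -0.02,"dy": -0.03,"dz": 0,"turn": 0},
    {"dx": -0.048,"dy": -0.033,"dz": 0,"turn": 0},
    {"dx": -0.05,"dy": 0,"dz": 0,"turn": 0},
    {"dx": -0.05,"dy": 0,"dz": 0,"turn": 0},
    {"dx": -0.05,"dy": 0,"dz": 0,"turn": 0},
    {"dx": -0.05,"dy": 0,"dz": 0,"turn": 0},
    {"dx": -0.05,"dy": 0,"dz": 0,"turn": 0},
    {"dx": -0.05,"dy": 0,"dz": 0,"turn": 0},
    {"dx": -0.05,"dy": 0,"dz": 0,"turn": 0},
    {"dx": -0.03,"dy": 0,"dz": 0,"turn": 0},
    {"dx": 0,"dy": 0,"dz": 0,"turn": 0},
    {"dx": 0,"dy": 0,"dz": 0,"turn": 0},
    {"dx": 0,"dy": 0,"dz": 0,"turn": 0},
  ],
)

```text
time: 27.15
tool_pos: [466.3, -164.0, 183.2]
orientation: [-0.0, 0.738, 0.675, 0.0]
contact_force: [0.2, -0.2, -1.3]
finger_gap: 39.1
grasp_force: 61.0
```

```bash
python3 - <<'E'
from h import *
go(*bed(-26,23),48,BW)
d,s=snap('wrist','w16.png')
seg('w16.png',144);
E
```

```text
t27.1 at [ 466.3 -164.   183.2] yaw-5.1 gap39.1 gf61.0 F [ 0.2 -0.2 -1.3] -> turn 0.1 d(mm) 0.06336617033096552 2.935071138426347 135.18131532939768
15452 [([297, 193], [-49.0, 41.0]), ([276, 263], [-65.0, -12.0]), ([280, 337], [-65.0, -78.0]), ([367, 340], [3.0, -81.0]), ([374, 277], [6.0, -23.0]), ([370, 244], [2.0, 4.0]), ([423, 242], [39.0, 5.0]), ([427, 207], [39.0, 31.0]), ([417, 196], [32.0, 39.0])]
```

```bash
python3 - <<'E'
from h import *
print([b(p).round(1).tolist() for p in pt('w16.png',[(276,263),(280,337),(367,340),(374,277)],235)], b([466.3,-164]))
E
```

```text
[[-49.5, 40.2], [-49.7, 3.1], [-11.3, 1.5], [-10.0, 33.8]] [-28.9  23. ]
```

Emit:
play_rows(
  motion=[
    {"dx": 0.001,"dy": 0.002,"dz": 0.04,"turn": 0},
    {"dx": 0,"dy": 0,"dz": 0.04,"turn": 0},
    {"dx": 0,"dy": 0,"dz": 0.035,"turn": 0},
    {"dx": 0,"dy": 0,"dz": 0.014,"turn": 0},
    {"dx": 0,"dy": 0,"dz": 0.005,"turn": 0},
    {"dx": 0,"dy": 0,"dz": 0,"turn": 0},
  ],
)

```text
time: 27.95
tool_pos: [469.4, -164.6, 50.1]
orientation: [0.001, 0.738, 0.674, 0.0]
contact_force: [-0.5, -0.3, -1.2]
finger_gap: 39.1
grasp_force: 60.9
```

Emit:
play_rows(
  motion=[
    {"dx": 0,"dy": 0,"dz": 0.002,"turn": 0},
    {"dx": 0,"dy": 0,"dz": 0,"turn": 0},
  ],
)

```text
time: 28.2
tool_pos: [469.1, -164.7, 48.0]
orientation: [0.001, 0.739, 0.674, 0.0]
contact_force: [0.3, -0.3, -1.4]
finger_gap: 39.0
grasp_force: 60.9
```

Emit:
play_rows(
  motion=[
    {"dx": 0,"dy": 0,"dz": 0,"turn": 0},
    {"dx": 0,"dy": 0,"dz": 0,"turn": 0},
    {"dx": 0,"dy": 0,"dz": 0,"turn": 0},
    {"dx": 0,"dy": 0,"dz": 0,"turn": 0},
    {"dx": 0,"dy": 0,"dz": -0.03,"turn": 0},
    {"dx": 0,"dy": 0,"dz": -0.04,"turn": 0},
    {"dx": 0,"dy": -0.032,"dz": 0,"turn": 0},
    {"dx": 0,"dy": -0.035,"dz": 0,"turn": 0},
    {"dx": 0,"dy": 0,"dz": 0,"turn": 0},
    {"dx": 0,"dy": 0,"dz": 0,"turn": 0},
  ],
  gripper=0.3,
)

```text
time: 29.45
tool_pos: [402.5, -158.6, 117.5]
orientation: [0.001, 0.739, 0.674, 0.0]
contact_force: [0.6, 0.5, 0.4]
finger_gap: 55.1
grasp_force: 0.0
```

```bash
python3 - <<'E'
from h import *
go(*bed(-88,22),52,BW)
d,s=snap('wrist','w17.png')
seg('w17.png',100)
E
```

```text
t29.4 at [ 402.5 -158.6  117.5] yaw-5.2 gap55.1 gf0.0 F [0.6 0.5 0.4] -> turn -0.0 d(mm) -0.5398335140609262 4.9200899791241195 65.4870335788239
10791 [([380, 169], [-62.0, 62.0]), ([377, 209], [-62.0, 37.0]), ([402, 260], [-45.0, 2.0]), ([413, 261], [-37.0, 2.0]), ([420, 276], [-32.0, -10.0]), ([520, 274], [36.0, -9.0]), ([528, 233], [35.0, 21.0]), ([504, 217], [17.0, 32.0]), ([467, 217], [-6.0, 32.0]), ([466, 204], [-8.0, 40.0]), ([422, 169], [-37.0, 62.0])]
```

Emit:
play_rows(
  motion=[
    {"dx": -0.001,"dy": 0,"dz": 0,"turn": 0},
    {"dx": 0,"dy": 0,"dz": 0,"turn": 0},
    {"dx": 0,"dy": 0,"dz": 0.035,"turn": 0},
    {"dx": 0,"dy": 0,"dz": 0.03,"turn": 0},
    {"dx": 0,"dy": 0.015,"dz": 0,"turn": 0},
    {"dx": 0,"dy": 0.015,"dz": 0,"turn": 0},
    {"dx": 0,"dy": 0.01,"dz": 0,"turn": 0},
    {"dx": 0,"dy": 0.005,"dz": 0,"turn": 0},
  ],
  gripper=-1,
)

```text
time: 30.5
tool_pos: [448.6, -164.0, 53.4]
orientation: [0.001, 0.738, 0.674, 0.0]
contact_force: [0.3, 0.9, 0.3]
finger_gap: 0.1
grasp_force: 0.2
```

Emit:
play_rows(
  motion=[
    {"dx": 0,"dy": 0.005,"dz": 0,"turn": 0},
    {"dx": 0,"dy": 0.005,"dz": 0,"turn": 0},
    {"dx": 0,"dy": 0.005,"dz": 0,"turn": 0},
    {"dx": 0,"dy": 0.005,"dz": 0,"turn": 0},
    {"dx": 0,"dy": 0.005,"dz": 0,"turn": 0},
    {"dx": 0,"dy": 0.005,"dz": 0,"turn": 0},
    {"dx": 0,"dy": 0.005,"dz": 0,"turn": 0},
    {"dx": 0,"dy": 0,"dz": 0,"turn": 0},
  ],
)

```text
time: 31.5
tool_pos: [481.9, -166.7, 52.3]
orientation: [0.0, 0.738, 0.674, 0.0]
contact_force: [0.3, 0.2, 0.2]
finger_gap: -0.1
grasp_force: 0.0
```

Emit:
play_rows(
  motion=[
    {"dx": 0,"dy": -0.02,"dz": 0,"turn": 0},
    {"dx": 0,"dy": -0.04,"dz": 0,"turn": 0},
    {"dx": 0,"dy": -0.02,"dz": -0.05,"turn": 0},
    {"dx": 0.02,"dy": 0,"dz": -0.05,"turn": 0},
    {"dx": 0.02,"dy": 0.03,"dz": -0.05,"turn": 0},
    {"dx": 0,"dy": 0.03,"dz": -0.02,"turn": 0},
    {"dx": 0,"dy": 0.02,"dz": 0,"turn": 0},
    {"dx": 0,"dy": 0,"dz": 0,"turn": 0},
    {"dx": 0,"dy": 0,"dz": 0,"turn": 0},
  ],
)

```text
time: 32.62
tool_pos: [482.8, -126.2, 220.1]
orientation: [-0.002, 0.739, 0.674, -0.001]
contact_force: [0.3, -0.3, 0.2]
finger_gap: 0.0
grasp_force: 0.0
```

```bash
python3 - <<'E'
from h import *
d,s=snap('wrist','w18.png');print(s['tool_pos'],b(s['tool_pos']))
seg('w18.png',52)
E
```

```text
[ 482.8 -126.2  220.1] [-15.9  62.1]
6007 [([321, 184], [-22.0, 50.0]), ([321, 249], [-22.0, -27.0]), ([338, 249], [-3.0, -27.0]), ([341, 260], [1.0, -41.0]), ([401, 258], [70.0, -39.0]), ([406, 193], [70.0, 40.0]), ([398, 184], [60.0, 50.0])]
```

Both blocks lie side by side with their far ends at x about 70. I'll nudge each about 12 mm deeper so the ends are fully under the bar.

```bash
python3 - <<'E'
from h import *
go(*bed(-60,20),22,BW)
E
```

```text
t32.7 at [ 482.9 -126.3  220.3] yaw-5.2 gap-0.1 gf0.0 F [-0.4 -0.2 -0. ] -> turn -0.0 d(mm) -42.06920355894753 -44.20408648837101 198.3321976710302
```

Emit:
play_rows(
  motion=[
    {"dx": -0.021,"dy": -0.022,"dz": 0,"turn": 0},
    {"dx": -0.021,"dy": -0.022,"dz": 0,"turn": 0},
    {"dx": 0,"dy": 0,"dz": 0.05,"turn": 0},
    {"dx": 0,"dy": 0,"dz": 0.05,"turn": 0},
    {"dx": 0,"dy": 0,"dz": 0.05,"turn": 0},
    {"dx": 0,"dy": 0,"dz": 0.035,"turn": 0},
    {"dx": 0,"dy": 0,"dz": 0.013,"turn": 0},
    {"dx": 0,"dy": 0.01,"dz": 0,"turn": 0},
    {"dx": 0,"dy": 0.005,"dz": 0,"turn": 0},
    {"dx": 0,"dy": 0,"dz": 0,"turn": 0},
  ],
)

```text
time: 33.92
tool_pos: [454.6, -166.9, 25.9]
orientation: [0.002, 0.738, 0.674, 0.001]
contact_force: [0.5, 0.1, 0.2]
finger_gap: -0.2
grasp_force: 0.0
```

Emit:
play_rows(
  motion=[
    {"dx": 0,"dy": 0.005,"dz": 0,"turn": 0},
    {"dx": 0,"dy": 0.005,"dz": 0,"turn": 0},
    {"dx": 0,"dy": 0.005,"dz": 0,"turn": 0},
    {"dx": 0,"dy": 0.005,"dz": 0,"turn": 0},
    {"dx": 0,"dy": 0,"dz": 0,"turn": 0},
  ],
)

```text
time: 34.55
tool_pos: [473.1, -167.8, 24.2]
orientation: [0.0, 0.738, 0.674, 0.0]
contact_force: [0.4, 0.6, 0.1]
finger_gap: -0.1
grasp_force: 0.0
```

```bash
python3 - <<'E'
from h import *
d,s=snap('wrist','w19.png');print(s['tool_pos'],b(s['tool_pos']))
seg('w19.png',52)
E
```

```text
[ 473.1 -167.8   24.2] [-21.8  19.8]
19441 [([348, 205], [-12.0, 53.0]), ([351, 261], [-10.0, 25.0]), ([366, 302], [-2.0, 1.0]), ([383, 307], [7.0, -2.0]), ([392, 299], [11.0, 3.0]), ([411, 301], [21.0, 1.0]), ([493, 349], [70.0, -32.0]), ([503, 300], [69.0, 1.0]), ([527, 296], [82.0, 3.0]), ([540, 228], [80.0, 41.0]), ([502, 204], [59.0, 54.0])]
```

Block 2's end is now at x about 81. Same push for block 1.

Emit:
play_rows(
  motion=[
    {"dx": 0,"dy": -0.02,"dz": 0,"turn": 0},
    {"dx": 0,"dy": -0.02,"dz": 0,"turn": 0},
    {"dx": -0.02,"dy": 0,"dz": 0,"turn": 0},
    {"dx": -0.021,"dy": 0,"dz": 0,"turn": 0},
    {"dx": 0,"dy": 0,"dz": 0,"turn": 0},
    {"dx": 0,"dy": 0.015,"dz": 0,"turn": 0},
    {"dx": 0,"dy": 0.005,"dz": 0,"turn": 0},
    {"dx": 0,"dy": 0.005,"dz": 0,"turn": 0},
    {"dx": 0,"dy": 0.005,"dz": 0,"turn": 0},
    {"dx": 0,"dy": 0.005,"dz": 0,"turn": 0},
    {"dx": 0,"dy": 0.005,"dz": 0,"turn": 0},
    {"dx": 0,"dy": 0,"dz": 0,"turn": 0},
  ],
)

```text
time: 36.1
tool_pos: [469.5, -208.7, 24.3]
orientation: [0.001, 0.738, 0.674, 0.001]
contact_force: [0.1, -0.2, 0.2]
finger_gap: 0.0
grasp_force: 0.0
```

Emit:
play_rows(
  motion=[
    {"dx": 0,"dy": -0.03,"dz": 0,"turn": 0},
    {"dx": 0,"dy": -0.03,"dz": -0.03,"turn": 0},
    {"dx": 0,"dy": 0,"dz": -0.05,"turn": 0},
    {"dx": 0.03,"dy": 0,"dz": -0.05,"turn": 0},
    {"dx": 0.03,"dy": 0.03,"dz": -0.06,"turn": 0},
    {"dx": 0,"dy": 0.03,"dz": 0,"turn": 0},
    {"dx": 0,"dy": 0,"dz": 0,"turn": 0},
    {"dx": 0,"dy": 0,"dz": 0,"turn": 0},
  ],
)

```text
time: 37.1
tool_pos: [468.4, -152.6, 204.7]
orientation: [-0.001, 0.738, 0.674, -0.0]
contact_force: [-0.6, 0.4, 0.2]
finger_gap: 0.0
grasp_force: 0.0
```

```bash
python3 - <<'E'
from h import *
d,s=snap('wrist','w20.png');print(s['tool_pos'],b(s['tool_pos']))
seg('w20.png',52)
h=cv2.cvtColor(cv2.imread('pics/w20.png'),cv2.COLOR_BGR2HSV)
m=cv2.inRange(h,(0,180,120),(4,255,255))|cv2.inRange(h,(175,180,120),(180,255,255))
for c in cv2.findContours(m,0,2)[0]:
    if cv2.contourArea(c)>80:
        (u,v),r=cv2.minEnclosingCircle(c);print('red',u,v,r,cv2.boundingRect(c)); print(pt('w20.png',[(u,v)],185),b(pt('w20.png',[(u,v)],185)[0]))
print('knob nominal',bed(63,0))
E
```

```text
[ 468.4 -152.6  204.7] [-27.8  34.6]
6954 [([343, 164], [-11.0, 48.0]), ([343, 244], [-9.0, -41.0]), ([427, 243], [82.0, -40.0]), ([431, 169], [78.0, 43.0]), ([423, 164], [70.0, 48.0])]
red 459.5 274.5 16.80783462524414 (444, 260, 32, 30)
[[ 553.5 -193.   185. ]] [60.6  2. ]
red 414.5 190.0 18.172880172729492 (412, 172, 6, 37)
[[ 523.3 -131.4  185. ]] [25.  60.7]
knob nominal [ 555.7 -195.2]
```

Both blocks sit straight with ends at x about 80. Next I press the knob, estimated at (554.5,-194).

```bash
python3 - <<'E'
from h import *
go(554.5,-194,200,BW)
E
```

```text
t37.1 at [ 468.  -152.6  204.4] yaw-5.2 gap-0.1 gf0.0 F [ 0.6  0.5 -0.4] -> turn -0.0 d(mm) -33.418515463480595 89.86433739322626 4.441228236963866
```

Emit:
play_rows(
  motion=[
    {"dx": 0,"dy": 0,"dz": -0.035,"turn": 0},
    {"dx": -0.017,"dy": 0.04,"dz": 0,"turn": 0},
    {"dx": -0.0165,"dy": 0.05,"dz": 0,"turn": 0},
    {"dx": 0,"dy": 0,"dz": 0,"turn": 0},
    {"dx": 0,"dy": 0,"dz": 0.03,"turn": 0},
    {"dx": 0,"dy": 0,"dz": 0.01,"turn": 0},
    {"dx": 0,"dy": 0,"dz": 0.01,"turn": 0},
    {"dx": 0,"dy": 0,"dz": 0,"turn": 0},
  ],
)

```text
time: 38.15
tool_pos: [554.7, -194.0, 189.8]
orientation: [-0.001, 0.739, 0.674, -0.0]
contact_force: [-0.9, 0.5, 0.7]
finger_gap: -0.1
grasp_force: 0.0
```

Emit:
play_rows(
  motion=[
    {"dx": 0,"dy": 0,"dz": 0.008,"turn": 0},
    {"dx": 0,"dy": 0,"dz": 0.008,"turn": 0},
    {"dx": 0,"dy": 0,"dz": 0.008,"turn": 0},
    {"dx": 0,"dy": 0,"dz": 0.008,"turn": 0},
  ],
)

```text
time: 38.65
tool_pos: [555.6, -194.3, 157.8]
orientation: [-0.0, 0.738, 0.674, -0.0]
contact_force: [-0.6, 0.0, 1.7]
finger_gap: -0.1
grasp_force: 1.1
```

```bash
python3 - <<'E'
from h import *
go(554.5,-194,100,BW)
E
```

```text
t38.6 at [ 555.6 -194.3  157.8] yaw-5.2 gap-0.1 gf1.1 F [-0.6  0.   1.7] -> turn -0.0 d(mm) 0.23631426289479313 -1.1367202811867154 57.82145809843837
```

Emit:
play_rows(
  motion=[
    {"dx": 0,"dy": 0,"dz": 0.008,"turn": 0},
    {"dx": 0,"dy": 0,"dz": 0.008,"turn": 0},
    {"dx": 0,"dy": 0,"dz": 0.008,"turn": 0},
    {"dx": 0,"dy": 0,"dz": 0.008,"turn": 0},
    {"dx": 0,"dy": 0,"dz": 0.008,"turn": 0},
    {"dx": 0,"dy": 0,"dz": 0.008,"turn": 0},
  ],
)

```text
time: 39.4
tool_pos: [555.6, -194.3, 109.7]
orientation: [-0.0, 0.738, 0.674, 0.0]
contact_force: [-1.5, 0.3, 2.9]
finger_gap: -0.3
grasp_force: 1.4
```

Emit:
play_rows(
  motion=[
    {"dx": 0,"dy": 0,"dz": 0.004,"turn": 0},
    {"dx": 0,"dy": 0,"dz": 0.004,"turn": 0},
  ],
)

```text
time: 39.65
tool_pos: [555.6, -194.3, 102.0]
orientation: [-0.0, 0.738, 0.674, -0.0]
contact_force: [-0.7, 0.8, 1.5]
finger_gap: 0.0
grasp_force: 1.3
```

Emit:
play_rows(
  motion=[
    {"dx": 0,"dy": 0,"dz": 0.004,"turn": 0},
    {"dx": 0,"dy": 0,"dz": 0.004,"turn": 0},
  ],
)

```text
time: 39.9
tool_pos: [555.6, -194.3, 94.1]
orientation: [0.0, 0.738, 0.674, 0.0]
contact_force: [-1.5, 0.2, 3.4]
finger_gap: -0.0
grasp_force: 1.4
```

Emit:
play_rows(
  motion=[
    {"dx": 0,"dy": 0,"dz": 0.003,"turn": 0},
    {"dx": 0,"dy": 0,"dz": 0.003,"turn": 0},
  ],
)

```text
time: 40.15
tool_pos: [555.6, -194.4, 88.1]
orientation: [0.0, 0.739, 0.674, 0.0]
contact_force: [-0.2, 1.3, 2.7]
finger_gap: 0.2
grasp_force: 1.4
```

Emit:
play_rows(
  motion=[
    {"dx": 0,"dy": 0,"dz": 0.002,"turn": 0},
    {"dx": 0,"dy": 0,"dz": 0.002,"turn": 0},
  ],
)

```text
time: 40.4
tool_pos: [555.7, -194.4, 84.1]
orientation: [-0.0, 0.739, 0.674, 0.0]
contact_force: [-0.6, 0.7, 2.6]
finger_gap: 0.0
grasp_force: 1.4
```

Emit:
play_rows(
  motion=[
    {"dx": 0,"dy": 0,"dz": 0.002,"turn": 0},
    {"dx": 0,"dy": 0,"dz": 0,"turn": 0},
  ],
)

```text
time: 40.65
tool_pos: [555.6, -194.4, 81.9]
orientation: [-0.0, 0.739, 0.674, -0.0]
contact_force: [0.2, 0.2, -0.2]
finger_gap: 0.1
grasp_force: 0.2
```

Emit:
play_rows(
  motion=[
    {"dx": 0,"dy": 0,"dz": 0.002,"turn": 0},
    {"dx": 0,"dy": 0,"dz": 0,"turn": 0},
  ],
)

```text
time: 40.9
tool_pos: [555.6, -194.4, 80.0]
orientation: [-0.0, 0.739, 0.674, -0.0]
contact_force: [0.1, 0.3, 1.8]
finger_gap: 0.0
grasp_force: 0.4
```

Emit:
play_rows(
  motion=[
    {"dx": 0,"dy": 0,"dz": 0.002,"turn": 0},
    {"dx": 0,"dy": 0,"dz": 0,"turn": 0},
  ],
)

```text
time: 41.15
tool_pos: [555.6, -194.4, 78.1]
orientation: [0.0, 0.739, 0.674, 0.0]
contact_force: [0.1, 0.3, 1.0]
finger_gap: -0.2
grasp_force: 0.6
```

Emit:
play_rows(
  motion=[
    {"dx": 0,"dy": 0,"dz": 0.002,"turn": 0},
    {"dx": 0,"dy": 0,"dz": 0,"turn": 0},
  ],
)

```text
time: 41.4
tool_pos: [555.7, -194.4, 77.9]
orientation: [0.0, 0.738, 0.674, 0.0]
contact_force: [-4.3, 1.6, 10.5]
finger_gap: 0.2
grasp_force: 5.4
```

Force rose to 10.5 N with the TCP stopped at 78, so the bar has landed. I'll press slightly firmer, lift off and check.

Emit:
play_rows(
  motion=[
    {"dx": 0,"dy": 0,"dz": 0.001,"turn": 0},
    {"dx": 0,"dy": 0,"dz": 0,"turn": 0},
    {"dx": 0,"dy": 0,"dz": 0,"turn": 0},
  ],
)

```text
time: 41.78
tool_pos: [555.8, -194.4, 77.9]
orientation: [0.0, 0.738, 0.674, 0.0]
contact_force: [-5.2, 2.9, 15.4]
finger_gap: -0.1
grasp_force: 7.8
```

Emit:
play_rows(
  motion=[
    {"dx": 0,"dy": 0,"dz": -0.003,"turn": 0},
    {"dx": 0,"dy": 0,"dz": -0.01,"turn": 0},
    {"dx": 0,"dy": 0,"dz": -0.05,"turn": 0},
    {"dx": 0,"dy": 0,"dz": -0.06,"turn": 0},
    {"dx": 0,"dy": -0.05,"dz": -0.03,"turn": 0},
    {"dx": 0.03,"dy": -0.05,"dz": 0,"turn": 0},
    {"dx": 0.03,"dy": 0,"dz": 0,"turn": 0},
    {"dx": 0,"dy": 0,"dz": 0,"turn": 0},
    {"dx": 0,"dy": 0,"dz": 0,"turn": 0},
  ],
)

```text
time: 42.9
tool_pos: [462.0, -126.1, 228.5]
orientation: [0.001, 0.738, 0.674, -0.0]
contact_force: [-0.4, -0.4, -0.3]
finger_gap: -0.1
grasp_force: 0.0
```

```bash
python3 - <<'E'
from h import *
d,s=snap('wrist','w21.png');e,_=snap('scene','sc21.png');t,_=snap('top','top21.png')
z=lambda i,y0,y1,x0,x1:cv2.resize(i[y0:y1,x0:x1,::-1],(400,300),interpolation=2)
m=np.vstack([np.hstack([d['color'][100:400,220:620,::-1],z(e['color'],170,290,190,330)]),np.hstack([z(e['color'],60,340,150,523),z(t['color'],130,270,190,450)])])
cv2.imwrite('pics/m21.png',m);print(s['tool_pos'])
E
```

```text
[ 462.  -126.1  228.5]
```

View pics/m21.png

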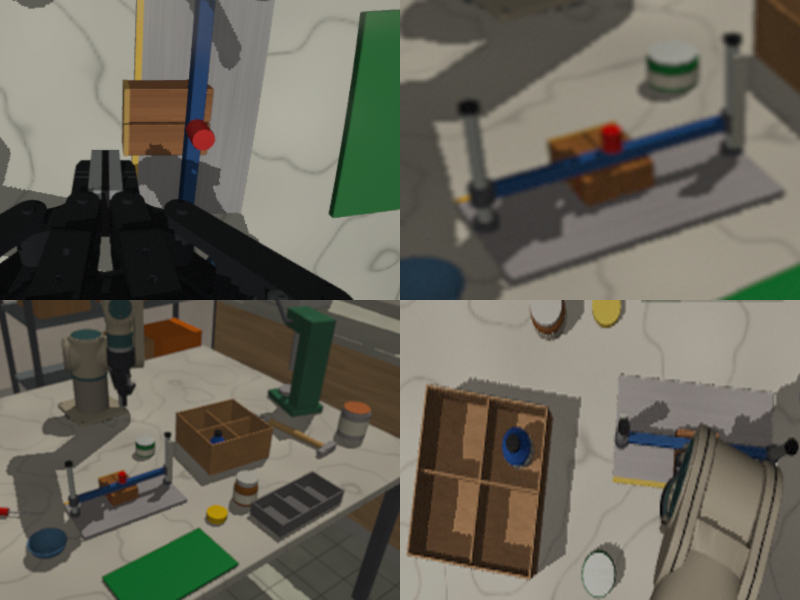

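The frames show both blocks lying straight and adjacent, ends past the bar (crop (123–212, 80–155)), with the bar resting on them. Only the bottle is left in the carton, the bystanders are in place and the robot is clear, so I'm handing in.

```bash
python3 -c "
from bench import ctrl
print(ctrl.hand_in())"
```

```text
the job is handed in; nothing more can be done
None
```

The carton held two stamp blocks; both now lie side by side on the bed with one end under the foot bar, the bar is pressed down onto them, and the job is handed in at about 43 s (no verdict was returned).

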